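Let the ratchet mirror lean back to its 45 degree notch

TASK

The vanity mirror on the dresser is held by a ratchet and stands too upright. Gently press and hold the black thumb tab so that its pawl lifts clear of the toothed wheel and the mirror sinks back by itself, then let the pawl drop again so that it catches the mirror in the notch where it leans 45 degrees back from upright. Do not force the tab against its stop or push hard on any part of the mirror, and leave the things around it where they are.

Things in the scene. Friction and masses are not known exactly. Their poses are not given: they have to be found in the camera images.
- stand: Fixed white mirror stand with all it carries (mirror, drum, toothed wheel, pawl), screwed down. Origin on the dresser top, straight below the drum axis, mid-width of the mirror. x to the back (the way the mirror leans), y along the drum axis, z up. Base 155 x 300 x 12 mm (x -100 to 55, y -180 to 120). It breaks if any part is pushed with more than 14 N.
- wheel (a point): Centre of the toothed aluminium wheel on the drum's end, 80 mm up, y = -140 mm in the stand's frame. Axis along y; 12 mm thick, radius 50 mm at the tips, 18 teeth, 8 mm deep. Its load grips the pawl: pressing the tab, resistance grows to 6 to 10 N, then drops to 4 to 7 N as the pawl leaves its tooth and the mirror starts to sink. Press on 1 to 2 mm then, to keep clear of all teeth.
- pawl_pivot (a point): The pawl's pivot: x = -80, y = -140, z = 123.5 mm in the stand's frame. The dark steel pawl is a near-level see-saw in the wheel's plane: nose 80 mm behind the pivot, in the wheel; tail 75 mm to the front, with the thumb tab. The nose is clear when the tab is 6 to 8 mm below its own resting height; at 10 mm comes a hard stop, where force climbs steeply. The spring alone takes 2 to 4 N.
- tab_nominal (a point): Average place of the centre of the thumb tab's top face: x = -155, y = -140, z = 144.5 mm in the stand's frame; fixed to the stand, it does not follow the tab. The tab is a black level plate 34 x 34 x 5 mm on a screw stem, screwed out more or less: it rests up to 12 mm higher or lower than this, so find it by touch. Press it straight down; let go, it springs up and the pawl drops.
- mirror_top (a point): Middle of the mirror's upper edge, 194 mm from the drum axis, moves with the mirror (panel 200 mm wide, 12 mm thick).
- mirror (a joint): Lean in rad: 0 upright, grows leaning back. With the pawl clear it always sinks back by itself, 0.06 to 0.13 rad/s. The pawl stops it at -0.262, 0.087, 0.436, 0.785 (wanted) or 1.134; at the start it may still sink, up to 6 s, onto one of the first three. Let the pawl down 0.15 to 0.3 rad past the notch before the wanted one. It can be tipped forward by hand, clicking.
- lipstick: Bystander: gold-toned lipstick standing upright, 20 mm across, 72 mm tall. Origin under its foot.
- incense_leaf: Bystander: flat pale ceramic incense holder shaped like a leaf, 186 x 52 x 8 mm. Origin under its centre.
- claw_clip: Bystander: black plastic claw clip, 75 x 45 x 45 mm. Origin under its centre.
- cream_tub: Bystander: closed white cream tub, 60 mm across, 45 mm tall. Origin under its centre.

How it is judged:
By the outcome, as a careful person would: the job done as asked, in the order asked, and still so for the second after the job is handed in, with the robot touching nothing.
It also fails if it takes over 64 s, if anything falls off the work surface, if the arm or the gripper's body presses on something with over 40 N, if the wrist force passes 120 N, or if a joint passes its speed limit or range.

ROBOT

A 6-joint arm with a two-finger parallel gripper is mounted at the origin on the work surface. World frame = base frame: x ahead of the robot, y to its left, z up, the work surface at z = 0. Lengths are in m, angles in rad, forces in N, time in s.
With the tool pointing down it reaches from about 0.35 to 0.775 m from the base axis. Payload 7.3 kg.
Tool frame: the origin (TCP) lies at the very end of the fingers, on their centre line; the grasp point (between the pads) lies 19 mm behind it (robot.tcp_to_grasp is the distance from the TCP to the grasp point, in m); z points along the fingers, y is the direction in which the jaws open and shut (so a half turn about z gives the same grasp; the last joint's range is limited). The gripper opens to 92 mm and grips with 3 to 60 N. Pads are 19 mm wide; open, the fingers measure 130 mm over their backs; the gripper's body (75 mm by 190 mm) begins 47 mm behind the grasp point.
Start: joints at [1.178, 0.342, 1.524, -0, 1.275, -0.146], TCP at [0.128, 0.509, 0.227] pointing down, gripper open.
Joint ranges: [-2.53, 2.53], [-0.77, 2.02], [0.04, 2.7], [-1, 4.14], [0.28, 2.66], [-3.11, 3.11]. Speed limits (rad/s): [2.57, 2.57, 3.14, 3.14, 3.14, 3.14].

INTERFACE

Orientations are given as [roll, pitch, yaw] about the fixed x, y, z axes, in that order (R = Rz(yaw) Ry(pitch) Rx(roll)).
In Python, from cell import robot gives the robot as it stands.
- The arm moves only by the tool arm_command, never from a script. Its argument "motion" is a list that holds one entry, the list of rows, each a list of 7 numbers: the turn, a rotation vector about the tool's x, y, z in units of 90 degrees (1.0 is 90 degrees), then the shift along the tool's x, y, z in units of 30 cm (1.0 is 30 cm), then the opening, from -1 (shut) to 1 (fully open). In form: [[[wx, wy, wz, tx, ty, tz, grip], ...]]. A call has 1 to 8 rows; each row is the pose to reach, as a shift and turn from the pose commanded when the call began, along the tool's axes at that moment; what a row does not reach only later rows make up. A row lasts 1/10 s, in which the tool goes at most 50 mm and 8.59 degrees, less where a joint would pass 70% of its speed; a pose out of reach is approached as far as the arm can. A call with a number of a shift or a turn outside -1 to 1 is refused whole. A call with a gripper value outside its range is refused whole. The fingers move at their own pace and stop on an object; "grip_force" is the grip in N (left out, the last holds). Time passes only in rows, so rows that repeat a pose let the fingers close. It gives the time, the measured TCP pose, the force and the opening at its end, in the units of the state.
- robot.observe(): the state, without advancing time (a new reading comes with each control period).
- robot.read_camera(name): name is "scene" or "top" or "wrist"; returns a dict with "image" (480x640x3 uint8, red, green, blue), "z_map" (480x640 float32, m along the optical axis (not along the pixel's ray), 0 where there is no reading), "fov_y" (degrees; the focal length in pixels is half the picture's height over the tangent of half this angle, whatever the lens; pixels are square), "cx", "cy" (the principal point, pixels), "cam_to_world" (4x4, takes a point from camera to world coordinates). Camera axes: x right, y down, z forward; pixel columns grow to the right and rows downward; lengths in m; the calibration is good to about 2 mm. A picture is of the moment at which its call begins.
- robot.hand_in(): hands the job in, once; it reports no verdict.
The state is a dict: "time": time; "qpos": joint angles; "qvel": joint speeds; "joint_efforts": joint torques, N m; "tool_pos": TCP position; "tool_rot": TCP orientation; "contact_force": force on the tool from outside, world axes, zero at the start; "torque": the same for the moment, N m; "opening": finger opening in m.
Only numpy, scipy, OpenCV 4.12 (cv2) and the standard library are available. Lean on these libraries where they do the work, as an engineer would, in place of code of your own. Each camera call takes 0.05 s, during which the arm holds its last target.

## Working session

There is one attempt and no reset: what is moved stays moved. The work goes in short steps, Python scripts to look and compute and a tool call to move; the robot and the scene stay as the last step left them, time stands still between calls to the robot, and variables do not carry over. Pictures are saved under pics/ and viewed, and the job is handed in when it is done.

Besides the shell and the picture viewer there is one more tool, called in YAML: its name, and indented under it one key for each argument. arm_command: Moves the arm, as the interface text tells. Its arguments: {"type":"object","properties":{"motion":{"type":"array"},"grip_force":{"type":"number"}},"required":["motion"]}

```bash
mkdir -p pics; ls; python3 - <<'E'
from cell import robot
import cv2,numpy as np
s=robot.observe();print(s)
for n in["scene","top","wrist"]:
    c=robot.read_camera(n);cv2.imwrite(f"pics/{n}0.png",c["image"][:,:,::-1]);np.savez(f"{n}0.npz",**c)
    print(n,c["fov_y"],c["cx"],c["cy"],np.round(c["cam_to_world"],3).tolist(),(c["z_map"]>0).mean())
E
```

```text
pics
{'time': 0.0, 'qpos': array([ 1.17799505e+00,  3.42726746e-01,  1.52503457e+00,  2.24647099e-05,
        1.27537385e+00, -1.45987864e-01]), 'qvel': array([-2.43266045e-03, -4.80775153e-04, -1.15593058e-05,  2.10161945e-03,
        3.83198231e-04, -1.40318369e-03]), 'joint_efforts': array([-2.13531515e-03, -4.31246924e+01, -2.44223052e+01,  7.17605883e-02,
        5.56988013e-02, -9.17575017e-05]), 'tool_pos': array([0.12807355, 0.50871899, 0.22603674]), 'tool_rot': array([-3.14006968e+00, -2.45641391e-04,  2.89477250e+00]), 'contact_force': array([-0.70625896,  0.36209734,  0.22844567]), 'torque': array([ 0.0254504 , -0.01795404,  0.02167756]), 'opening': 0.09189523632256875}
scene 47.869194956012265 316.091894591447 237.13013495806456 [[0.685, 0.379, -0.622, 1.258], [0.729, -0.359, 0.583, -0.543], [-0.003, -0.853, -0.522, 0.712], [0.0, 0.0, 0.0, 1.0]] 0.996025390625
top 45.849387406649306 326.0764147057724 242.86811607222023 [[0.023, -0.977, 0.211, 0.414], [-1.0, -0.023, 0.007, 0.04], [-0.002, -0.211, -0.978, 1.177], [0.0, 0.0, 0.0, 1.0]] 0.99599609375
wrist 69.16809903421262 325.44566087546974 237.9276949531089 [[0.244, 0.932, 0.266, 0.056], [0.97, -0.234, -0.069, 0.527], [-0.002, 0.275, -0.961, 0.385], [0.0, 0.0, 0.0, 1.0]] 0.9959244791666667
```

View pics/scene0.png

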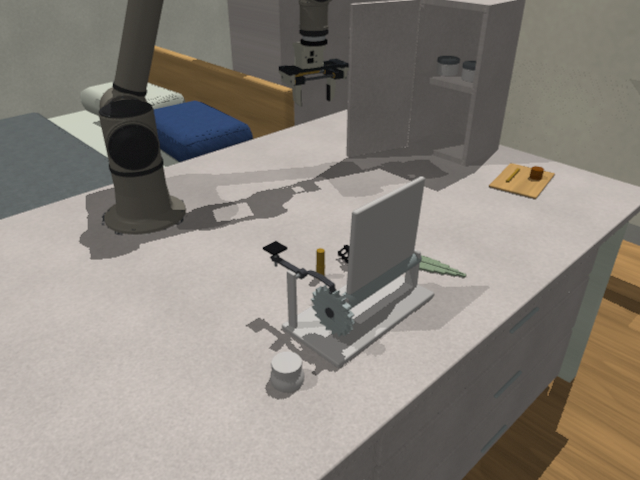

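View pics/top0.png

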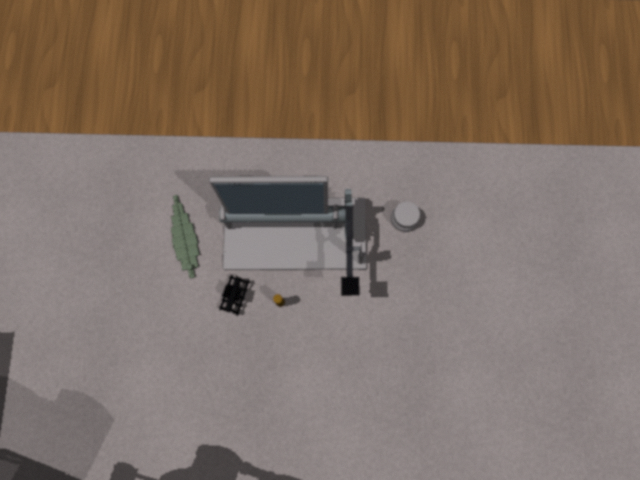

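View pics/wrist0.png

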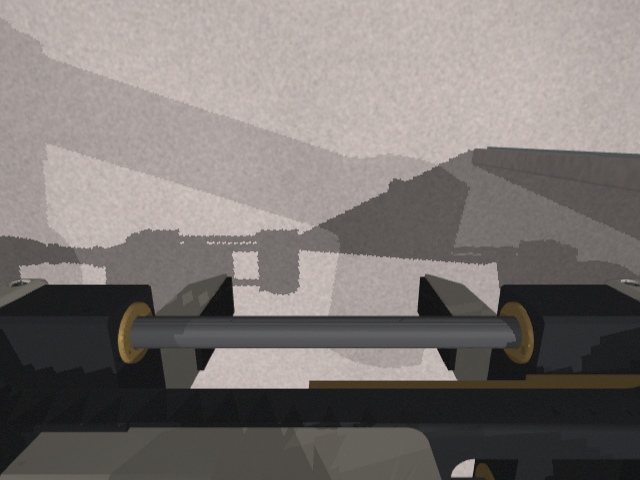

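The top view shows the tab at about (350,286), on the robot's side. The wheel is on the right (-y), and the mirror is at (270,195). The scene view shows the tab at (275,248). Next I'll measure these positions.

```bash
cat > h.py <<'E'
import numpy as np,cv2
def pts(c):
    f=240/np.tan(np.radians(float(c["fov_y"]))/2)
    z=c["z_map"];v,u=np.mgrid[:480,:640]
    P=np.stack([(u-c["cx"])/f*z,(v-c["cy"])/f*z,z],-1)
    T=c["cam_to_world"];return P@T[:3,:3].T+T[:3,3]
E
python3 - <<'E'
import numpy as np,cv2
from h import *
for n,roi in(("top",(325,265,375,310)),("scene",(258,236,295,262))):
    c=dict(np.load(n+"0.npz"));P=pts(c);im=c["image"]
    x0,y0,x1,y1=roi
    m=np.zeros((480,640),np.uint8);m[y0:y1,x0:x1]=(im[y0:y1,x0:x1].max(-1)<45)
    m&=(P[...,2]>0.1).astype(np.uint8)
    k,l,st,ce=cv2.connectedComponentsWithStats(m)
    i=1+np.argmax(st[1:,4]);q=P[l==i]
    print(n,st[i],ce[i],np.median(q,0),np.percentile(q,[2,98],axis=0).round(4).tolist())
    v,u=map(int,ce[i][::-1]);print(P[v-2:v+3,u,2],cv2.minAreaRect(np.argwhere(l==i)[:,::-1].astype(np.float32)))
c=dict(np.load("top0.npz"));P=pts(c)
for u,v in((225,268),(350,268),(365,268),(300,268),(240,265),(212,178),(327,178),(270,179),(348,200),(350,250)):print((u,v),P[v,u].round(3))
# profile of things above 0.1
c=dict(np.load("scene0.npz"));P=pts(c)
for u,v in((424,183),(353,215),(388,200),(330,310),(326,285),(300,270)):print((u,v),P[v,u].round(3))
E
```

```text
top [342 269  17  26 299] [349.68896321 285.17391304] [0.55743169 0.00217862 0.14752217] [[0.5416, -0.0128, 0.1244], [0.5821, 0.0164, 0.1517]]
[0.14976807 0.14833077 0.1464707  0.14752217 0.1476128 ] ((350.0, 281.5), (25.0, 16.0), 90.0)
scene [263 242  24  20 224] [274.95089286 250.15178571] [0.56093745 0.00099387 0.14696737] [[0.5421, -0.0141, 0.1229], [0.5758, 0.0184, 0.1495]]
[0.14852544 0.14748011 0.14755847 0.15005684 0.14689028] ((276.4381408691406, 250.3688201904297), (20.96720314025879, 17.801015853881836), 50.710594177246094)
(225, 268) [0.608 0.258 0.005]
(350, 268) [0.593 0.002 0.128]
(365, 268) [ 0.614 -0.034  0.007]
(300, 268) [0.611 0.101 0.01 ]
(240, 265) [0.614 0.226 0.012]
(212, 178) [0.715 0.24  0.272]
(327, 178) [0.72  0.048 0.272]
(270, 179) [0.716 0.143 0.271]
(348, 200) [0.726 0.007 0.125]
(350, 250) [0.627 0.002 0.127]
(424, 183) [0.72  0.243 0.262]
(353, 215) [0.718 0.048 0.267]
(388, 200) [0.721 0.136 0.265]
(330, 310) [0.715 0.    0.087]
(326, 285) [0.692 0.012 0.125]
(300, 270) [0.631 0.004 0.131]
```

```bash
python3 - <<'E'
import numpy as np,cv2
from h import *
for n in("top","scene"):
    c=dict(np.load(n+"0.npz"));P=pts(c);im=c["image"].max(-1)
    m=(P[...,2]>0.138)&(P[...,2]<.17)&(abs(P[...,0]-.555)<.04)&(abs(P[...,1])<.04)
    q=P[m];print(n,m.sum(),q.mean(0),np.percentile(q,[1,99],axis=0).round(4).tolist())
    m=(P[...,2]>0.12)&(P[...,2]<.25)&(P[...,1]>.06)&(P[...,1]<.23)&(P[...,0]>.66)&(P[...,0]<.8)
    q=P[m];cc=q.mean(0);nv=np.linalg.svd(q-cc,full_matrices=False)[2][2];nv*=np.sign(nv[0])
    print("mirror",m.sum(),cc,nv,"lean",np.arctan2(-nv[2],nv[0]),"yaw",np.arctan2(nv[1],nv[0]),"x at z=.08",cc[0]+nv[2]*(cc[2]-.08)/nv[0])
E
```

```text
top 339 [0.55726358 0.00178984 0.1475845 ] [[0.5415, -0.0147, 0.1433], [0.5731, 0.0184, 0.1521]]
mirror 2216 [0.70703527 0.14485568 0.18821659] [ 0.99855879  0.02628961 -0.04678895] lean 0.046822237908333966 yaw 0.026321474926520358 x at z=.08 0.7019646204251608
scene 220 [0.55976241 0.00183963 0.14685802] [[0.5395, -0.0146, 0.1418], [0.5765, 0.0207, 0.1495]]
mirror 3124 [0.71937114 0.14052085 0.18740224] [ 0.99870709  0.02871991 -0.04194413] lean 0.04197376343180059 yaw 0.028749164148156977 x at z=.08 0.7148604191593224
```

arm_command:
  motion:
    - [[0,0,-0.08,-0.45,-0.32,0,-1],[0,0,-0.157,-0.9,-0.645,0,-1],[0,0,-0.157,-0.9,-0.645,0,-1],[0,0,-0.157,-0.9,-0.645,0,-1],[0,0,-0.157,-0.9,-0.645,0,-1],[0,0,-0.157,-0.9,-0.645,0,-1],[0,0,-0.157,-0.9,-0.645,0,-1],[0,0,-0.157,-0.9,-0.645,0,-1]]
  grip_force: 10

```text
time: 0.95
tool_pos: [0.3449, 0.2529, 0.2266]
tool_rot: [-3.141, 0.001, 3.136]
contact_force: [-0.5, -0.1, -0.1]
opening: 0.0324
```

arm_command:
  motion:
    - [[0,0,0,-0.71,-0.837,0,-1],[0,0,0,-0.71,-0.837,0,-1],[0,0,0,-0.71,-0.837,0,-1],[0,0,0,-0.71,-0.837,0,-1],[0,0,0,-0.71,-0.837,0,-1],[0,0,0,-0.71,-0.837,0,-1],[0,0,0,-0.71,-0.837,0,-1],[0,0,0,-0.71,-0.837,0.1,-1]]

```text
time: 1.75
tool_pos: [0.5601, 0.0017, 0.199]
tool_rot: [-3.14, 0.008, 3.138]
contact_force: [0.2, 1.3, -1.2]
opening: 0.0006
```

```bash
cat >> h.py <<'E'
def lean(c):
    P=pts(c)
    # x,z cross-section through y band, robust plane
    m=(P[...,2]>0.1)&(P[...,2]<.28)&(P[...,1]>.07)&(P[...,1]<.22)&(P[...,0]>.69)&(P[...,0]<.92)
    q=P[m]
    for _ in range(4):
        cc=q.mean(0);nv=np.linalg.svd(q-cc,full_matrices=False)[2][2];r=abs((q-cc)@nv);q=q[r<max(.003,np.percentile(r,80)*1.3)]
    nv*=np.sign(nv[0]);top=P[m];return np.arctan2(-nv[2],nv[0]),r.std(),len(q)
E
cat > look.py <<'E'
import sys
from cell import robot
from h import *
tag=sys.argv[1]
s=robot.observe();print(s["time"],s["tool_pos"].round(4),s["contact_force"].round(2))
for n in sys.argv[2:]:
    c=robot.read_camera(n);cv2.imwrite(f"pics/{n}_{tag}.png",c["image"][:,:,::-1]);np.savez(f"{n}_{tag}.npz",**c)
    if n!="wrist":print(n,lean(c))
E
python3 look.py a scene top; python3 -c "
from h import *
for n in('scene','top'):print(lean(dict(np.load(n+'0.npz'))))"
```

```text
1.75 [0.5601 0.0017 0.199 ] [ 0.21  1.29 -1.24]
scene (np.float64(0.08967221405276637), np.float64(0.0005410976760495082), 3505)
top (np.float64(0.09778046518874235), np.float64(0.0005443630438523243), 3068)
(np.float64(0.040470274949624054), np.float64(0.0005639521653230118), 3715)
(np.float64(0.05222449626669116), np.float64(0.0005219317393595572), 2732)
```

View pics/scene_a.png

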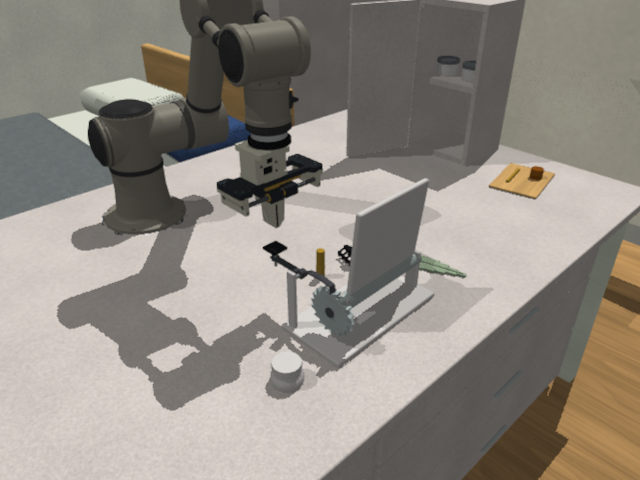

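View pics/top_a.png

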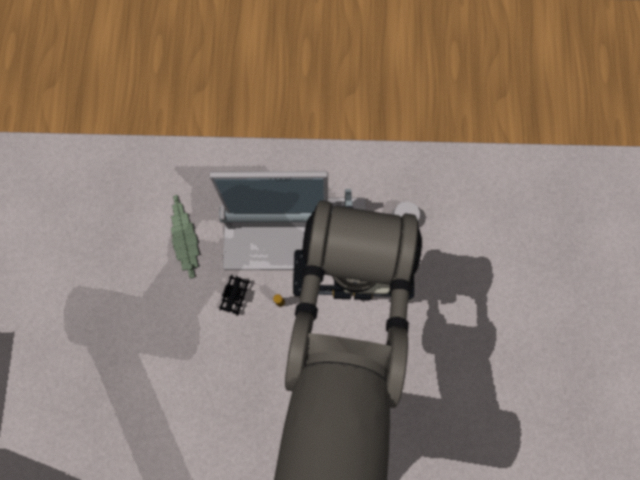

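The fingertip is right above the tab in the scene view ((275,222) over (275,248)), and the mirror has settled on 0.087. I'll go down in small steps to find the tab by touch.

arm_command:
  motion:
    - [[0,0,0,0,0,0.06,-1],[0,0,0,0,0,0.1,-1],[0,0,0,0,0,0.12,-1],[0,0,0,0,0,0.13,-1],[0,0,0,0,0,0.13,-1],[0,0,0,0,0,0.13,-1]]

```text
time: 2.45
tool_pos: [0.556, 0.0045, 0.1584]
tool_rot: [-3.142, 0.001, -3.141]
contact_force: [0.4, 0.3, -0.4]
opening: 0.0005
```

arm_command:
  motion:
    - [[0,0,0,0,0,0.005,-1],[0,0,0,0,0,0.01,-1],[0,0,0,0,0,0.015,-1],[0,0,0,0,0,0.02,-1],[0,0,0,0,0,0.02,-1]]

```text
time: 2.95
tool_pos: [0.5556, 0.0044, 0.1514]
tool_rot: [3.141, -0.0, 3.141]
contact_force: [-0.3, -0.0, 0.4]
opening: 0.0006
```

arm_command:
  motion:
    - [[0,0,0,0,0,0.003,-1],[0,0,0,0,0,0.006,-1],[0,0,0,0,0,0.006,-1]]

```text
time: 3.25
tool_pos: [0.5557, 0.0044, 0.1497]
tool_rot: [3.141, -0.0, 3.141]
contact_force: [-0.6, -0.4, 0.8]
opening: 0.0007
```

arm_command:
  motion:
    - [[0,0,0,0,0,0.003,-1],[0,0,0,0,0,0.003,-1]]

```text
time: 3.45
tool_pos: [0.5557, 0.0044, 0.1493]
tool_rot: [3.142, 0.0, 3.141]
contact_force: [-1.7, -0.1, 4.2]
opening: 0.0004
```

arm_command:
  motion:
    - [[0,0,0,0,0,0.003,-1],[0,0,0,0,0,0.003,-1]]

```text
time: 3.65
tool_pos: [0.5555, 0.0044, 0.1485]
tool_rot: [3.142, -0.0, 3.141]
contact_force: [-3.0, 0.0, 5.1]
opening: 0.0004
```

arm_command:
  motion:
    - [[0,0,0,0,0,0.003,-1],[0,0,0,0,0,0.006,-1],[0,0,0,0,0,0.006,-1]]

```text
time: 3.95
tool_pos: [0.555, 0.0044, 0.1467]
tool_rot: [-3.142, -0.001, 3.142]
contact_force: [-5.0, -0.8, 6.1]
opening: 0.0005
```

arm_command:
  motion:
    - [[0,0,0,0,0,0.003,-1],[0,0,0,0,0,0.003,-1]]

```text
time: 4.15
tool_pos: [0.5547, 0.0044, 0.1458]
tool_rot: [-3.142, -0.002, 3.142]
contact_force: [-5.4, 0.3, 7.8]
opening: 0.0006
```

The tab swings slightly towards the robot as it goes down, and friction loads the tool sideways. I'll follow that arc to relieve the side force.

arm_command:
  motion:
    - [[0,0,0,0.0035,0,0,-1],[0,0,0,0.0035,0,0,-1]]

```text
time: 4.35
tool_pos: [0.5546, 0.0044, 0.1459]
tool_rot: [-3.142, 0.0, 3.141]
contact_force: [-2.6, -0.2, 5.2]
opening: 0.0004
```

arm_command:
  motion:
    - [[0,0,0,0.001,0,0.003,-1],[0,0,0,0.001,0,0.003,-1]]

```text
time: 4.55
tool_pos: [0.5544, 0.0043, 0.1451]
tool_rot: [-3.142, 0.0, 3.141]
contact_force: [-3.1, 0.3, 6.1]
opening: 0.0011
```

arm_command:
  motion:
    - [[0,0,0,0.003,0,0.003,-1],[0,0,0,0.003,0,0.003,-1]]

```text
time: 4.75
tool_pos: [0.554, 0.0043, 0.144]
tool_rot: [-3.142, 0.002, 3.141]
contact_force: [-0.2, -0.1, 3.3]
opening: 0.0004
```

arm_command:
  motion:
    - [[0,0,0,0.003,0,0.003,-1],[0,0,0,0.003,0,0.003,-1]]

```text
time: 4.95
tool_pos: [0.5532, 0.0043, 0.1428]
tool_rot: [-3.142, 0.002, 3.141]
contact_force: [2.0, -0.4, 2.8]
opening: 0.0004
```

```bash
python3 look.py b scene
```

```text
4.95 [0.5532 0.0043 0.1428] [ 1.98 -0.38  2.81]
scene (np.float64(0.1087748361012376), np.float64(0.0005183477287053947), 3419)
```

The force dropped and the mirror has started to sink. I'll press 1 mm further and hold.

arm_command:
  motion:
    - [[0,0,0,0,0,0.0035,-1],[0,0,0,0,0,0.0035,-1],[0,0,0,0,0,0.0035,-1]]

```text
time: 5.3
tool_pos: [0.5528, 0.0043, 0.1417]
tool_rot: [3.142, 0.0, 3.141]
contact_force: [1.2, -0.2, 4.0]
opening: 0.0004
```

```bash
python3 look.py c scene
```

```text
5.3 [0.5528 0.0043 0.1417] [ 1.2  -0.16  4.02]
scene (np.float64(0.1386034863093892), np.float64(0.0005018688227321837), 3281)
```

arm_command:
  motion:
    - [[0,0,0,0,0,0,-1],[0,0,0,0,0,0,-1],[0,0,0,0,0,0,-1],[0,0,0,0,0,0,-1],[0,0,0,0,0,0,-1],[0,0,0,0,0,0,-1],[0,0,0,0,0,0,-1],[0,0,0,0,0,0,-1]]

```text
time: 6.15
tool_pos: [0.5526, 0.0044, 0.1417]
tool_rot: [3.142, 0.0, 3.141]
contact_force: [2.0, -0.7, 3.0]
opening: 0.0007
```

arm_command:
  motion:
    - [[0,0,0,0,0,0,-1],[0,0,0,0,0,0,-1],[0,0,0,0,0,0,-1],[0,0,0,0,0,0,-1],[0,0,0,0,0,0,-1],[0,0,0,0,0,0,-1],[0,0,0,0,0,0,-1],[0,0,0,0,0,0,-1]]

```text
time: 6.95
tool_pos: [0.5526, 0.0044, 0.1417]
tool_rot: [3.142, 0.0, 3.141]
contact_force: [2.0, -0.3, 3.4]
opening: 0.0002
```

```bash
python3 look.py d scene
```

```text
6.95 [0.5526 0.0044 0.1417] [ 2.04 -0.34  3.45]
scene (np.float64(0.30268046763084033), np.float64(0.0004579556468685499), 2456)
```

arm_command:
  motion:
    - [[0,0,0,0,0,0,-1],[0,0,0,0,0,0,-1],[0,0,0,0,0,0,-1],[0,0,0,0,0,0,-1],[0,0,0,0,0,0,-1],[0,0,0,0,0,0,-1],[0,0,0,0,0,0,-1],[0,0,0,0,0,0,-1]]

```text
time: 7.8
tool_pos: [0.5526, 0.0044, 0.1417]
tool_rot: [3.141, 0.0, 3.141]
contact_force: [1.7, -1.0, 3.6]
opening: 0.0002
```

arm_command:
  motion:
    - [[0,0,0,0,0,0,-1],[0,0,0,0,0,0,-1],[0,0,0,0,0,0,-1],[0,0,0,0,0,0,-1],[0,0,0,0,0,0,-1],[0,0,0,0,0,0,-1],[0,0,0,0,0,0,-1],[0,0,0,0,0,0,-1]]

```text
time: 8.6
tool_pos: [0.5526, 0.0044, 0.1417]
tool_rot: [3.142, 0.0, 3.141]
contact_force: [3.3, 0.4, 3.3]
opening: 0.0006
```

arm_command:
  motion:
    - [[0,0,0,0,0,0,-1],[0,0,0,0,0,0,-1],[0,0,0,0,0,0,-1],[0,0,0,0,0,0,-1],[0,0,0,0,0,0,-1],[0,0,0,0,0,0,-1],[0,0,0,0,0,0,-1],[0,0,0,0,0,0,-1]]

```text
time: 9.4
tool_pos: [0.5526, 0.0044, 0.1417]
tool_rot: [3.141, 0.0, 3.141]
contact_force: [3.6, -0.2, 4.4]
opening: 0.0002
```

```bash
python3 look.py e scene top
```

```text
9.4 [0.5526 0.0044 0.1417] [ 3.6  -0.22  4.42]
scene (np.float64(0.5840252580716097), np.float64(0.0007073640264182275), 736)
top (np.float64(0.6082455589545575), np.float64(0.0007577665008198865), 5703)
```

arm_command:
  motion:
    - [[0,0,0,0,0,-0.015,-1],[0,0,0,0,0,-0.05,-1],[0,0,0,0,0,-0.1,-1],[0,0,0,0,0,-0.13,-1],[0,0,0,0,0,-0.13,-1]]

```text
time: 10.0
tool_pos: [0.553, 0.0044, 0.1821]
tool_rot: [-3.141, 0.002, 3.141]
contact_force: [-0.4, 0.3, -0.5]
opening: 0.0002
```

```bash
python3 look.py f scene top
```

```text
10.0 [0.553  0.0044 0.1821] [-0.35  0.3  -0.48]
scene (np.float64(0.6255184550237629), np.float64(0.0016441494160756196), 473)
top (np.float64(0.6902818742046034), np.float64(0.0007696749165796758), 5807)
```

Released in time. I'll back the arm off and wait for the catch.

arm_command:
  motion:
    - [[0,0,0,0.1,0,-0.15,-1],[0,0,0,0.3,0,-0.15,-1],[0,0,0,0.45,0,-0.15,-1],[0,0,0,0.45,0,-0.15,-1],[0,0,0,0.45,0,-0.15,-1],[0,0,0,0.45,0,-0.15,-1],[0,0,0,0.45,0,-0.15,-1],[0,0,0,0.45,0,-0.15,-1]]

```text
time: 10.9
tool_pos: [0.4185, 0.0043, 0.2253]
tool_rot: [3.141, -0.0, 3.141]
contact_force: [-0.4, -0.1, -0.6]
opening: 0.0007
```

arm_command:
  motion:
    - [[0,0,0,0,0,0,-1],[0,0,0,0,0,0,-1],[0,0,0,0,0,0,-1],[0,0,0,0,0,0,-1],[0,0,0,0,0,0,-1],[0,0,0,0,0,0,-1],[0,0,0,0,0,0,-1],[0,0,0,0,0,0,-1]]

```text
time: 11.7
tool_pos: [0.4176, 0.0044, 0.2257]
tool_rot: [3.142, 0.0, 3.141]
contact_force: [0.2, 0.7, 0.3]
opening: 0.0002
```

```bash
python3 look.py g scene top
```

```text
11.7 [0.4176 0.0044 0.2257] [0.18 0.67 0.32]
scene (np.float64(0.8077345596141462), np.float64(0.0007669167353438469), 724)
top (np.float64(0.7982473543738792), np.float64(0.0007979095932566754), 5960)
```

arm_command:
  motion:
    - [[0,0,0,0,0,0,-1],[0,0,0,0,0,0,-1],[0,0,0,0,0,0,-1],[0,0,0,0,0,0,-1],[0,0,0,0,0,0,-1],[0,0,0,0,0,0,-1],[0,0,0,0,0,0,-1],[0,0,0,0,0,0,-1]]

```text
time: 12.6
tool_pos: [0.4176, 0.0044, 0.2257]
tool_rot: [3.142, 0.0, 3.141]
contact_force: [-0.2, -1.2, -0.0]
opening: 0.0003
```

```bash
python3 look.py i scene top
```

```text
12.6 [0.4176 0.0044 0.2257] [-0.2  -1.21 -0.04]
scene (np.float64(0.8078104285441551), np.float64(0.0007575271554929601), 725)
top (np.float64(0.797419739473432), np.float64(0.0008004601147457273), 5857)
```

View pics/scene_i.png

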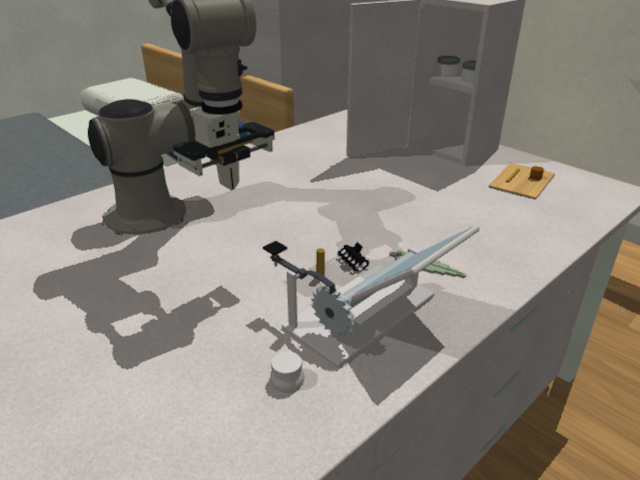

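View pics/top_i.png

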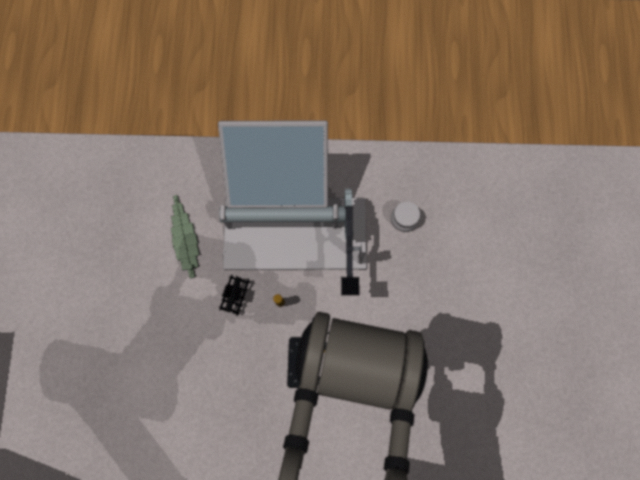

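The mirror is at rest at about 0.80 rad (unchanged over 0.9 s), which is the 0.785 notch within calibration error. The tab is back up at top-view (350,286), the bystanders sit at the same pixels as before, and the arm is clear.

```bash
python3 -c "
from cell import robot
print(robot.hand_in())"
```

```text
the job is handed in; nothing more can be done
None
```

The mirror now rests in the 45° notch (0.785 rad), and I handed the job in at about 12.7 s of the 64 s allowed.

- **Pressing:** I found the tab by touch at about z = 0.149 m. I pressed it about 7.6 mm, short of the 10 mm stop. The largest reading was 7.8 N down with 5.4 N sideways, about 9.5 N in total against the 14 N limit. The sideways part came from the tab swinging towards the robot, so I let the tool follow it partway through.
- **Release:** The mirror sank from the 0.087 notch, and I let the tab go at about 0.62 rad, inside the advised 0.586–0.736 window.
- **Last checks:** The scene camera read 0.808 rad and the top camera 0.797 rad, both unchanged over the last 0.9 s. Both read 0.012–0.023 rad above the notch and differ by 0.01 rad. Earlier, with the mirror resting in the 0.087 notch, they also read slightly high (0.090 and 0.098), so I put this down to calibration.
- **Surroundings:** The tab sprang back up, the other items look unmoved in the pictures, and the arm is about 14 cm clear of the tab and touching nothing.

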